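Set up the office network corner

ROBOT

A 7-joint arm with a two-finger parallel gripper is mounted at the origin on the work surface. World frame = base frame: x ahead of the robot, y to its left, z up, the work surface at z = 0. Lengths are in m, angles in degrees, forces in N, time in s.
With the tool pointing down it reaches from about 0.35 to 0.775 m from the base axis. Payload 3.1 kg.
Tool frame: the origin (TCP) lies on the centre line of the jaws, within the pads' length; the fingertips stand 17 mm ahead of it and the grasp point (between the pads) lies 2 mm behind it (robot.tip_reach is the distance from the TCP to the fingertips, in m); z points along the fingers, y is the line along which they close (so a half turn about z gives the same grasp; the last joint's range is limited). The gripper opens to 85 mm and grips with 20 to 120 N. Pads are 22 mm wide; open, the fingers measure 114 mm over their backs; the gripper's body (76 mm by 85 mm) begins 54 mm behind the grasp point. The pads swing forward as they close: fully open they stand 13 mm farther back than shut.
Start: joints at [-71.201, 17.813, 0.802, 86.603, -0.252, 75.585, -1.558], TCP at [0.199, 0.513, 0.248] pointing down, gripper open.
Joint ranges: [-154.91, 154.91], [-16.99, 109.72], [-72.82, 74.43], [7.12, 147.25], [-82.49, 262.49], [11.32, 116.49], [-174.64, 174.64]. Speed limits (degrees/s): [159.86, 159.86, 180, 180, 180, 180, 180].

INTERFACE

Orientations are given as [roll, pitch, yaw] about the fixed x, y, z axes, in that order (R = Rz(yaw) Ry(pitch) Rx(roll)).
In Python, from station import robot, fingers, vision, workorder, recognise gives the robot as it stands. Calls block until the motion is done:
- robot.move_to(position, orientation): joint-space move of the TCP to a pose.
- robot.line_to(position, orientation=None, velocity=0.15, f_stop=None): straight line of the TCP; orientation=None keeps the orientation; velocity is the mean speed in m/s. With f_stop (N) it stops when the force on the tool has changed by that much, and returns True; else False.
- robot.move_j(angles): joint-space move.
- fingers.gripper_to(opening, force=None): opening from 0.0 (shut) to 1.0 (fully open); force is the grip in N (None keeps the last); returns when the fingers have stopped.
- robot.pause(seconds).
- robot.inverse_kinematics(position, orientation): joint angles nearest the present ones, or None.
- vision.grab_frame(name): name is "scene" or "top" or "wrist"; returns the picture (480x640x3 uint8, red, green, blue); there is no depth.
- vision.calibration(name): a dict with "mtx" (3x3 intrinsics, pixels), "k1" (the pictures are not rectified: a ray, as slopes to the right and down, at radius r is drawn at 1 + k1 r^2 times it, then the intrinsics apply), "extrinsics" (4x4, takes a point from world to camera coordinates); the wrist camera has in their place "T_tool_cam" (4x4, takes a point from camera to tool coordinates, whose origin is the TCP and whose axes are the flange's). Camera axes: x right, y up, looking along -z (the intrinsics and any distortion apply to the point x, -y, -z); pixel columns grow to the right and rows downward; lengths in m; the calibration is good to about 2 mm. A picture is of the moment at which its call begins: read the wrist's pose just before it. calibration takes no time and is no camera call.
A pose or a line that the arm cannot do raises robot.PlanningError and nothing moves.
- workorder.close_job(): hands the job in; it is judged then, once.
Trained networks look in the newest picture that a camera, given by its name, has taken for a name from the list of things; names that differ only in an ending like _2 or _b are one class to them, and where a whole thing is asked for, a point or a joint stands for the part that bears it (a point fixed in the world has none). Each returns a list of dicts, best first, with "p" (0 to 1); they miss things now and then, are a little off and sometimes report something else, mostly with a low value. They report only what shows in the picture. A call takes as long as a camera call. They do not tell look-alikes from the thing itself.
- recognise(label, camera): "rect" ([centre column, centre row, width, height] in pixels, round what is visible of it).
Readings, each from a call of its own:
- robot.current_time_s(): time.
- robot.current_joint_positions(): joint angles.
- robot.current_dq(): joint speeds.
- robot.current_joint_torque(): joint torques, N m.
- robot.current_tool_pos(): TCP position.
- robot.current_eef_rot(): TCP orientation.
- robot.current_contact_force(): force on the tool from outside, world axes, zero at the start.
- robot.current_torque(): the same for the moment, N m.
- robot.current_finger_gap(): opening from 0.0 (shut) to 1.0 (fully open).
- robot.current_gripper_force(): force on a finger pad.
Only numpy, scipy, OpenCV 4.12 (cv2) and the standard library are available. Lean on these libraries where they do the work, as an engineer would, in place of code of your own. Each camera call takes 0.05 s, during which the arm holds its last target. There are 200 camera calls.

TASK

Set up the network corner around the black router: the steel network switch goes on top of the router, centred, with its long sides along the router's long sides, and the round hub goes centred on top of the switch. Lay the flat aluminium drive in the middle of the gap between the router and the telephone, and the black power adapter in the middle of the gap between the router and the label printer, each centred front to back on the router, flat as found and with its long sides parallel to the router's short sides. Set everything down without dropping it, and leave the mug, the stapler and the tape roll where they are.

Things in the scene. Friction and masses are not known exactly. Their poses are not given: they have to be found in the camera images.
- router: black flat box, 115 mm (x, short sides) by 160 mm (y, long sides) by 32 mm high, flat top with a 3 by 3 grid of windows flush in it, small sockets on its -x side. Fixed. Origin: centre of the underside. Middle of a row of three machines, all turned alike, along its y. The gap on either side is 150 mm wide; its middle lies 155 mm from the router's centre along its +y or -y
- phone: grey desk telephone, 160 mm (x) by 130 mm (y), base 30 mm high, with a black handset along x on its +y side rising to 56 mm. Fixed. Origin: centre of the underside. It stands at one end of the row, 295 mm from the router centre to centre, at the router's +y or -y side (varies)
- labeller: beige label printer with a white half-round roll housing across its top, 160 mm (x) by 130 mm (y) by 90 mm high. Fixed. Origin: centre of the underside. It stands at the other end of the row, 295 mm from the router centre to centre, across from the telephone
- switch: dark steel network switch, loose box 66 mm (x) by 100 mm (y, its long sides) by 26 mm high, five small sockets on its -x side, flat top, about 0.2 kg. Origin: centre of the underside, z up. Either way round is fine on the router
- hub: round white puck, loose, 58 mm diameter, 26 mm high, about 0.12 kg. Origin: centre of the underside, z up
- drive: flat aluminium external drive, loose, 110 mm (x, its long sides) by 45 mm (y) by 14 mm high, grooved top, about 0.14 kg. Origin: centre of the underside, z up. Either way round is fine
- adapter: black plastic power adapter brick, loose, 90 mm (x, its long sides) by 45 mm (y) by 32 mm high, small paper label on top and a grey stub 10 mm long on its +x end, about 0.25 kg. Origin: centre of the underside, z up. Either way round is fine
- mug: white mug, 80 mm diameter, 90 mm high, at the left side; bystander, loose, to be left alone. Origin: centre of the underside
- stapler: black and steel stapler, 130 mm long, 50 mm high, at the right side; bystander, loose, to be left alone. Origin: centre of the underside
- tape: clear tape roll lying flat, 90 mm outer diameter, 25 mm high, beyond the router; bystander, loose, to be left alone. Origin: centre of the underside
Things that resemble listed ones, but are neither listed nor needed, are in the scene too. What is meant by the hub is not red, and is the larger of those in its own colour. Of the things shaped like the drive, the aluminium one is meant.

How it is judged (in metres and radians):
At the end, for the whole second after the job is handed in: Switch flat on router, hub flat on switch, centres within 12 mm; drive and adapter flat on the desk, within 15 mm of the middle of their gaps both ways; switch square to the router within 0.17 rad, drive and adapter within 0.2 rad; all released and at rest (horizontal distance between switch and router below 0.012 m and z of switch in the frame of router between 0.028 and 0.036 m and angle between the y axis of switch and the y axis of router, either way round below 0.17 rad and horizontal distance between hub and switch below 0.012 m and z of hub in the frame of switch between 0.022 and 0.03 m and x of drive in the frame of router between -0.015 and 0.015 m and horizontal distance between drive and phone between 0.125 and 0.155 m and horizontal distance between each of drive, adapter and router below 0.175 m and angle between the x axis of each of drive, adapter and the x axis of router, either way round below 0.2 rad and height (world z) of each of drive, adapter below 0.004 m and x of adapter in the frame of router between -0.015 and 0.015 m and horizontal distance between adapter and labeller between 0.125 and 0.155 m and angle between each of switch, hub, drive, adapter's own z axis and vertical below 0.1 rad and linear speed of each of switch, hub, drive, adapter below 0.02 m/s and angular speed of each of switch, hub, drive, adapter below 0.2 rad/s); the robot touches nothing.
It fails at once if the mug, the stapler or the tape roll is moved more than 15 mm (distance of any of mug, stapler, tape from where it was at the start of the episode above 0.015 m).
It fails at once if the switch is dropped (it moves faster than 0.7 m/s, a fall of about 25 mm, out of the fingers' grip) (linear speed of switch above 0.7 m/s and contact force between switch and the fingers below 0.1 N).
It fails at once if the hub is dropped (it moves faster than 0.7 m/s, a fall of about 25 mm, out of the fingers' grip) (linear speed of hub above 0.7 m/s and contact force between hub and the fingers below 0.1 N).
It fails at once if the drive is dropped (it moves faster than 0.7 m/s, a fall of about 25 mm, out of the fingers' grip) (linear speed of drive above 0.7 m/s and contact force between drive and the fingers below 0.1 N).
It fails at once if the adapter is dropped (it moves faster than 0.7 m/s, a fall of about 25 mm, out of the fingers' grip) (linear speed of adapter above 0.7 m/s and contact force between adapter and the fingers below 0.1 N).
It also fails if it takes over 102 s, if anything falls off the work surface, if the arm or the gripper's body presses on something with over 40 N, if the wrist force passes 120 N, or if a joint passes its speed limit or range.

## Working session

There is one attempt and no reset: what is moved stays moved. The work goes in short steps, each a Python script; the robot and the scene stay as the last script left them, time stands still between calls to the robot, and variables do not carry over. Pictures are saved under pics/ and viewed, at most 14 in all, crops included, and the job is handed in when it is done.

```bash
mkdir -p pics; python3 - <<'E'
from station import robot, fingers, vision, recognise
import cv2, numpy as np
for n in ("top","scene"):
    im=vision.grab_frame(n); cv2.imwrite(f"pics/{n}0.png",im[:,:,::-1])
    c=vision.calibration(n); print(n,c)
for l in "router phone labeller switch hub drive adapter mug stapler tape".split():
    print(l,[(np.round(d["rect"]).astype(int).tolist(),round(d["p"],2)) for d in recognise(l,"top")])
print(vision.calibration("wrist"), robot.current_time_s(), robot.current_eef_rot())
E
```

```text
top {'mtx': array([[448.91322444,   0.        , 318.24833696],
       [  0.        , 448.91322444, 239.24775616],
       [  0.        ,   0.        ,   1.        ]]), 'k1': -0.0693759866141015, 'extrinsics': array([[ 6.11277844e-03, -9.99892930e-01,  1.32951855e-02,
        -1.07669301e-03],
       [ 9.90763277e-01,  7.85699365e-03,  1.35375019e-01,
        -5.27160907e-01],
       [-1.35464985e-01,  1.23448641e-02,  9.90705225e-01,
        -1.34831734e+00],
       [ 0.00000000e+00,  0.00000000e+00,  0.00000000e+00,
         1.00000000e+00]])}
scene {'mtx': array([[474.38429088,   0.        , 326.67732991],
       [  0.        , 474.38429088, 240.47673651],
       [  0.        ,   0.        ,   1.        ]]), 'k1': 0.008216781448922753, 'extrinsics': array([[ 0.70344968,  0.71072135,  0.00580633, -0.34912082],
       [-0.54903819,  0.53819667,  0.63945399,  0.27095755],
       [ 0.45134866, -0.4530116 ,  0.76880744, -1.39138775],
       [ 0.        ,  0.        ,  0.        ,  1.        ]])}
router [([333, 215, 56, 40], 0.56)]
phone [([423, 202, 48, 57], 0.63), ([291, 267, 19, 32], 0
[... 352 characters left out ...]
41)]
stapler [([490, 270, 44, 16], 0.7), ([149, 257, 38, 35], 0.54)]
tape [([325, 159, 29, 31], 0.84)]
{'mtx': array([[348.50767112,   0.        , 318.06535798],
       [  0.        , 348.50767112, 238.55839144],
       [  0.        ,   0.        ,   1.        ]]), 'k1': -0.03426983370531216, 'T_tool_cam': array([[-4.03861885e-04,  9.56475567e-01,  2.91812143e-01,
         7.50492238e-02],
       [ 9.99999891e-01,  3.17629554e-04,  3.42881324e-04,
        -7.24635045e-04],
       [ 2.35269448e-04,  2.91812250e-01, -9.56475591e-01,
        -1.24562677e-01],
       [ 0.00000000e+00,  0.00000000e+00,  0.00000000e+00,
         1.00000000e+00]])} 0.6 [1.79996592e+02 3.60737667e-03 1.58817882e+02]
```

```bash
python3 - <<'E'
import cv2
im=cv2.imread("pics/top0.png")[130:370,110:530]
cv2.imwrite("pics/top0c.png",cv2.resize(im,(798,456),interpolation=cv2.INTER_CUBIC))
E
```

```text
(no output)
```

View pics/top0c.png

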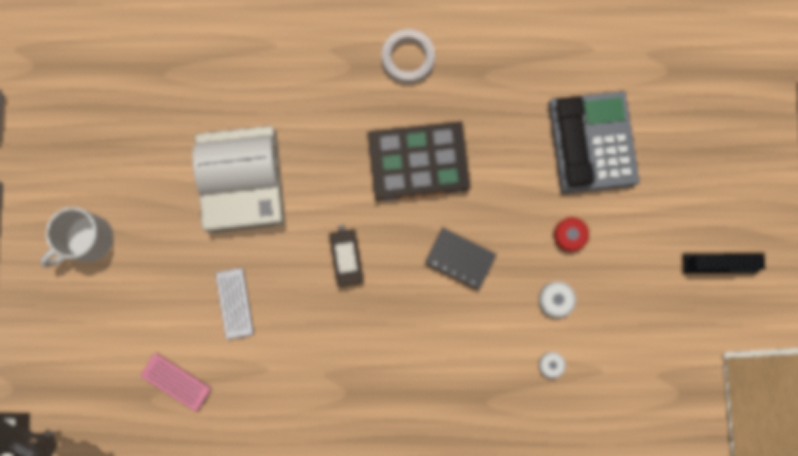

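View pics/scene0.png

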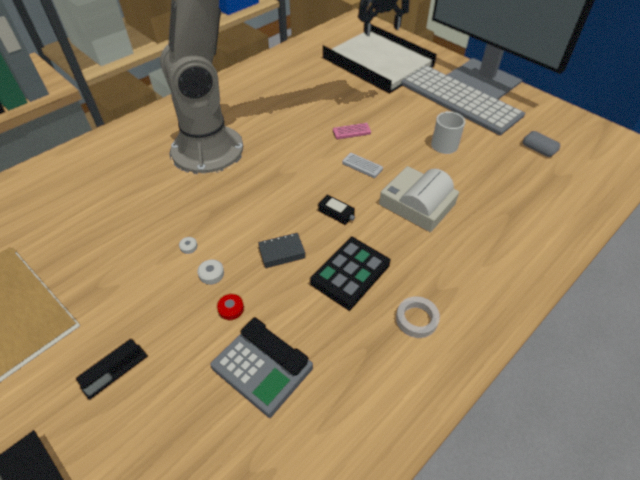

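```bash
cat > h.py <<'E'
from station import robot, fingers, vision, workorder, recognise
import cv2, numpy as np
from scipy.optimize import minimize
from scipy.spatial.transform import Rotation as R
S=dict(router=(.115,.16,.032),switch=(.066,.1,.026),hub=(.058,.058,.026),drive=(.11,.045,.014),adapter=(.09,.045,.032))
def snap(cam,name=None):
    """image and (mtx,k1,world->cam)"""
    c=vision.calibration(cam)
    if cam=="wrist":
        T=np.eye(4); T[:3,:3]=R.from_euler("xyz",robot.current_eef_rot(),degrees=True).as_matrix(); T[:3,3]=robot.current_tool_pos()
        E=np.linalg.inv(T@c["T_tool_cam"])
    else: E=c["extrinsics"]
    im=vision.grab_frame(cam)[:,:,::-1].copy()
    if name: cv2.imwrite(f"pics/{name}.png",im)
    return im,(c["mtx"],c["k1"],E)
def proj(P,cal):
    K,k,E=cal; p=np.atleast_2d(P)@E[:3,:3].T+E[:3,3]
    s=np.c_[p[:,0],-p[:,1]]/-p[:,2:]; s=s*(1+k*(s**2).sum(1,keepdims=True))
    return s*K[0,0]+K[:2,2]
def unproj(px,cal,z):
    K,k,E=cal; d=(np.array(px,float)-K[:2,2])/K[0,0]; s=d.copy()
    for _ in range(20): s=d/(1+k*(s@s))
    r=E[:3,:3].T@np.array([s[0],-s[1],-1]); o=-E[:3,:3].T@E[:3,3]
    return (o+r*(z-o[2])/r[2])[:2]
def hull(n,q,cal,z0=0):
    L,W,H=S[n]; a=q[2]
    if n=="hub":
        t=np.linspace(0,2*np.pi,40); b=np.c_[np.cos(t),np.sin(t)]*L/2
    else: b=np.array([[1,1],[-1,1],[-1,-1],[1,-1]])*[L/2,W/2]
    if n=="adapter": b=np.r_[b,[[L/2+.01,.005],[L/2+.01,-.005]]]
    b=b@np.array([[np.cos(a),np.sin(a)],[-np.sin(a),np.cos(a)]])+q[:2]
    parts=[b[:4],b[[0,4,5,3]]] if n=="adapter" else [b]
    out=[]
    for i,c in enumerate(parts):
        lo,hi=(z0,z0+H) if i==0 else (z0+.008,z0+.02)
        out.append(cv2.convexHull(proj(np.r_[np.c_[c,c[:,0]*0+lo],np.c_[c,c[:,0]*0+hi]],cal).astype(np.float32)))
    return out
def fit(n,im,cal,q0,z0=0,sat=70):
    """x,y,yaw of a box whose silhouette best covers the grey blob near q0; also the IoU"""
    c=proj([*q0[:2],z0+.01],cal)[0]; ppm=np.linalg.norm(proj([q0[0]+.05,q0[1],z0],cal)[0]-c)/.05
    w=max(S[n][:2])*.9*ppm; F=4
    x0,y0=np.maximum(np.floor(c-w).astype(int),0); x1,y1=np.ceil(c+w).astype(int)
    sub=cv2.resize(im[y0:y1,x0:x1],None,fx=F,fy=F,interpolation=cv2.INTER_LINEAR)
    h=cv2.cvtColor(sub,cv2.COLOR_BGR2HSV); m=((h[:,:,1]<sat)|(h[:,:,2]<70)).astype(np.uint8)
    if n=="router": m|=((h[:,:,0]>40)).astype(np.uint8)
    _,lab,st,cen=cv2.connectedComponentsWithStats(m)
    cc=np.array([(c[0]-x0)*F,(c[1]-y0)*F])
    cand=[i for i in range(1,len(st)) if st[i,4]>.2*S[n][0]*S[n][1]*(ppm*F)**2]
    i=min(cand,key=lambda i:np.linalg.norm(cen[i]-cc)); m=(lab==i).astype(np.uint8)
    cs,_=cv2.findContours(m,cv2.RETR_EXTERNAL,cv2.CHAIN_APPROX_NONE); m[:]=0; cv2.drawContours(m,cs,-1,1,-1)
    def cost(q):
        r=np.zeros_like(m)
        for p in hull(n,q,cal,z0): 
            cv2.fillPoly(r,[np.round((((p+.5-[x0,y0])*F-.5)*16)).astype(np.int32)],1,shift=4)
        return -(r&m).sum()/max((r|m).sum(),1)
    best=None
    for a in ([0] if n=="hub" else np.arange(0,360 if n=="adapter" else 180,30)):
        q=np.array([*unproj(cen[i]/F+[x0,y0],cal,z0+S[n][2]/2),np.radians(a)])
        r=minimize(cost,q,method="Nelder-Mead",options=dict(initial_simplex=q+np.array([[0,0,0],[.01,0,0],[0,.01,0],[0,0,.3]]),xatol=1e-4,fatol=1e-4))
        if best is None or r.fun<best.fun: best=r
    return best.x,-best.fun
E
python3 - <<'E'
from h import *
im,cal=snap("top")
for n,p in dict(router=(330,215),switch=(352,267),hub=(403.7,288),drive=(233.7,289.5),adapter=(292,267),phone=(423,202),labeller=(237,226),mug=(149,254),stapler=(490,270),tape=(324,160),red=(410,254),whitesmall=(400,322)).items():
    q=unproj(p,cal,.02)
    if n in S:
        q,s=fit(n,im,cal,q); print(n,q[:2].round(4),np.degrees(q[2]).round(1),round(s,3))
    else: print(n,q.round(3))
for y in (90,-90,0,180):
    for p in ((.5,0,.3),(.55,.15,.2),(.55,-.15,.2)): 
        j=robot.inverse_kinematics(p,[180,0,y]); print(y,p,None if j is None else np.round(j))
E
```

```text
router [0.5273 0.0186] 178.7 -352851892226506.75
switch [ 0.3903 -0.0139] 164.9 -0.0
hub [ 0.4434 -0.2447] -24.0 -0.0
drive [0.3796 0.34  ] -154.1 -0.0
adapter [0.3637 0.1386] 149.8 -0.0
phone [ 0.651 -0.33 ]
labeller [0.569 0.257]
mug [0.479 0.53 ]
stapler [ 0.436 -0.537]
tape [ 0.786 -0.014]
red [ 0.485 -0.284]
whitesmall [ 0.275 -0.25 ]
90 (0.5, 0, 0.3) [-38.  13.  44.  90.  -9.  81.   7.]
90 (0.55, 0.15, 0.2) [-40.  24.  32.  89. -13.  71.  -6.]
90 (0.55, -0.15, 0.2) [-26.  32.  60.  89. -28.  75.  37.]
-90 (0.5, 0, 0.3) [ 45.  20. -62.  87.  17.  84. 162.]
-90 (0.55, 0.15, 0.2) [-21.  22.   6.  88.  -2.  70. 165.]
-90 (0.55, -0.15, 0.2) [ -28.   34.   65.   89.  -31.   77. -140.]
0 (0.5, 0, 0.3) [-39.  13.  46.  90.  -9.  81. -83.]
0 (0.55, 0.15, 0.2) [-44.  25.  37.  89. -16.  72. -94.]
0 (0.55, -0.15, 0.2) [-25.  30.  57.  89. -26.  75. -54.]
180 (0.5, 0, 0.3) [-32.  12.  37.  90.  -7.  81.  95.]
180 (0.55, 0.15, 0.2) [-31.  22.  19.  88.  -8.  70.  79.]
180 (0.55, -0.15, 0.2) [-24.  30.  55.  89. -25.  74. 125.]h.py:55: RuntimeWarning: overflow encountered in scalar negative
  return -(r&m).sum()/max((r|m).sum(),1)
```

```bash
sed -i 's/return -(r&m).sum()\/max((r|m).sum(),1)/return -float((r\&m).sum())\/max(float((r|m).sum()),1)/' h.py
cat > s1.py <<'E'
from h import *
im,cal=snap("top")
px=dict(router=(330,215),switch=(352,267),hub=(403.7,288),drive=(233.7,289.5),adapter=(292,267))
Q={}
for n,p in px.items():
    q=unproj(p,cal,.02)
    q,s=fit(n,im,cal,q); Q[n]=q; print("top",n,q[:2].round(4),np.degrees(q[2]).round(1),round(s,3))
robot.move_j([0,15,0,87,0,78,0]); print(robot.current_tool_pos(),robot.current_eef_rot())
for k,(y,ns) in enumerate(((.22,("drive","adapter","router")),(-.12,("hub","switch","router","adapter")))):
    robot.move_to([.45,y,.3],[180,0,90])
    im,cal=snap("wrist",f"w{k}")
    for n in ns:
        print(n,proj([*Q[n][:2],.01],cal).round())
        try: q,s=fit(n,im,cal,Q[n])
        except Exception as e: print(n,repr(e)); continue
        print("w",k,n,q[:2].round(4),np.degrees(q[2]).round(1),round(s,3))
print(robot.current_time_s(),robot.current_joint_positions())
E
python3 s1.py
```

```text
top router [ 0.6084 -0.034 ] 8.3 0.853
top switch [ 0.448  -0.1012] -28.6 0.913
top hub [ 0.3818 -0.2612] 4.9 0.971
top drive [0.3731 0.2659] 10.7 0.966
top adapter [0.4519 0.0849] 18.6 0.69
[ 0.53134247 -0.0153552   0.27196479] [-1.79998316e+02 -4.78289845e-02  9.01611361e+01]
drive [[252. 156.]]
w 0 drive [0.3698 0.2655] 11.3 0.967
adapter [[320. 297.]]
w 0 adapter [0.4448 0.0841] 367.4 0.864
router [[430. 372.]]
w 0 router [ 0.6384 -0.0632] -25.6 0.451
hub [[267. 304.]]
w 1 hub [ 0.3789 -0.2612] -6.2 0.897
switch [[317. 182.]]
w 1 switch [ 0.4445 -0.1025] 153.9 0.971
router [[457. 124.]]
w 1 router [ 0.6045 -0.0345] 7.1 0.954
adapter [[321.   5.]]
w 1 adapter [0.4447 0.0852] 9.8 0.965
5.3083 [ 7.34373866  6.4077973   5.91205516 93.5745722  -0.72122161 80.06060095
 13.52149303]
```

View pics/w1.png

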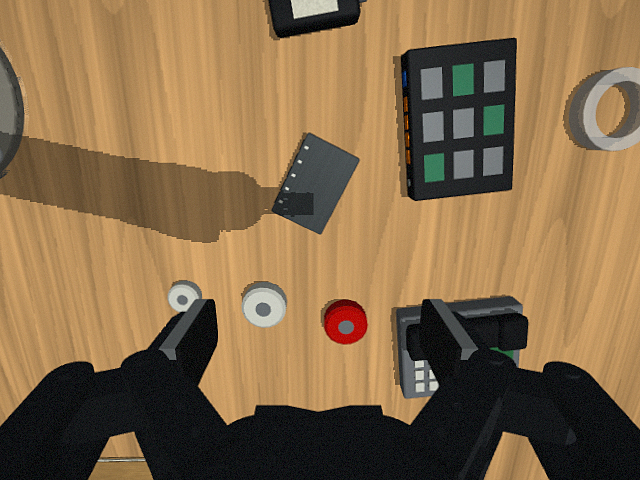

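View pics/w0.png

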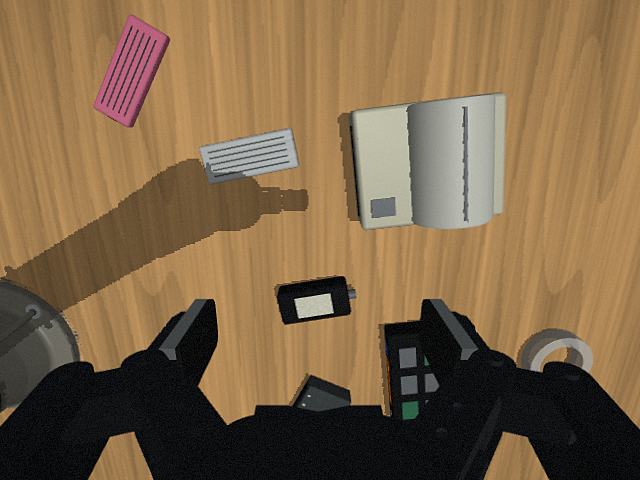

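```bash
cat > s2.py <<'E'
from h import *
import json
Q=dict(router=(.6045,-.0345),switch=(.4445,-.1025),hub=(.379,-.261),drive=(.3698,.2655),adapter=(.445,.085))
robot.move_to([.47,.02,.3],[180,0,90]); im2,c2=snap("wrist","w2")
robot.move_to([.42,-.2,.25],[180,0,90]); im3,c3=snap("wrist","w3")
for im,cal,ns,f in((im2,c2,("adapter","router","switch"),"o2"),(im3,c3,("hub","switch"),"o3")):
    o=cv2.resize(im,None,fx=2,fy=2)
    for n in ns:
        for sat in ((70,45,90) if n!="hub" else (70,45,25)):
            try: q,s=fit(n,im,cal,Q[n],sat=sat)
            except Exception as e: print(n,e); continue
            print(f,n,sat,q[:2].round(4),np.degrees(q[2]).round(1),round(s,3))
            if sat==45:
                for p in hull(n,q,cal): cv2.polylines(o,[((p+.5)*2).astype(int)],True,(255,255,0),1)
    cv2.imwrite(f"pics/{f}.png",o[:580,300:1100])
E
python3 s2.py
```

```text
o2 adapter 70 [0.4447 0.0834] 10.0 0.905
o2 adapter 45 [0.4441 0.0832] 370.1 0.903
o2 adapter 90 [0.4449 0.0833] 369.3 0.908
o2 router 70 [ 0.6048 -0.0346] 7.1 0.827
o2 router 45 [ 0.6041 -0.0348] 6.8 0.827
o2 router 90 [ 0.6047 -0.0348] 7.3 0.827
o2 switch 70 [ 0.444  -0.1025] -26.1 0.956
o2 switch 45 [ 0.4442 -0.1028] 154.1 0.95
o2 switch 90 [ 0.4443 -0.1029] 154.0 0.963
o3 hub 70 [ 0.3792 -0.2603] 10.0 0.915
o3 hub 45 [ 0.3792 -0.2611] -4.4 0.896
o3 hub 25 [ 0.3787 -0.2619] 10.4 0.881
o3 switch 70 [ 0.4444 -0.103 ] 153.3 0.975
o3 switch 45 [ 0.4444 -0.1031] 153.8 0.972
o3 switch 90 [ 0.4444 -0.103 ] -26.7 0.98
```

View pics/o2.png

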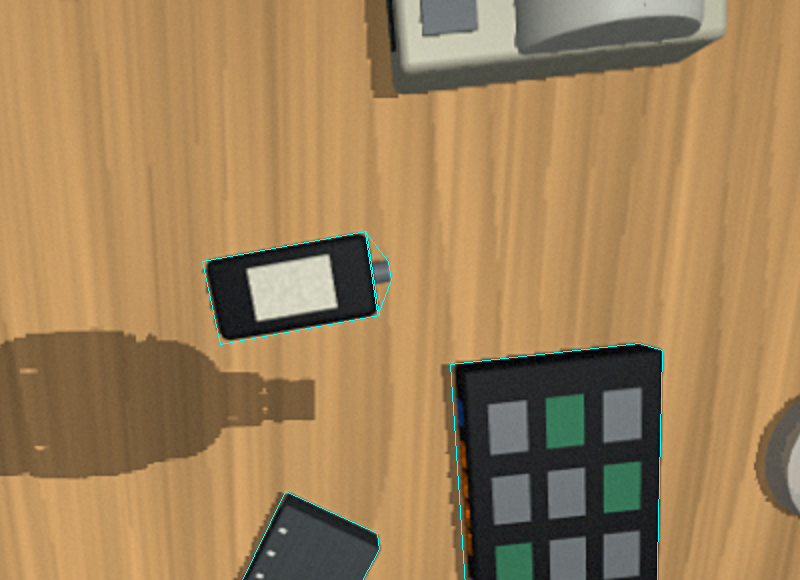

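View pics/o3.png

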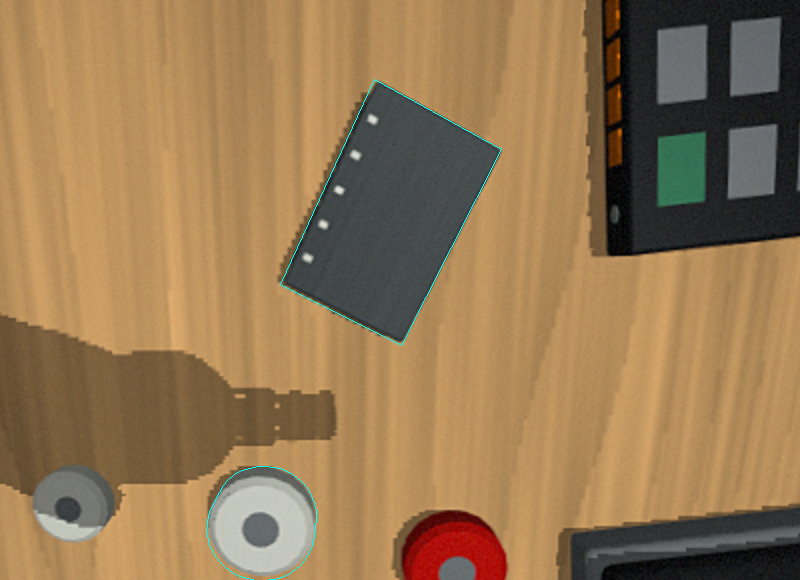

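```bash
cat >> h.py <<'E'
def pick(p,yaw,z,force=50,up=.2,pre=1.0):
    fingers.gripper_to(pre)
    robot.move_to([*p,max(.12,z+.05)],[180,0,yaw]); robot.line_to([*p,z],velocity=.15)
    fingers.gripper_to(0.0,force); print("gap mm",robot.current_finger_gap()*85,"F",robot.current_gripper_force())
    robot.line_to([*p,up],velocity=.25); print("lifted gap",robot.current_finger_gap()*85,"t",robot.current_time_s())
def place(p,yaw,z,rel,up=.2):
    robot.move_to([*p,up],[180,0,yaw]); robot.line_to([*p,z+.015],velocity=.2)
    hit=robot.line_to([*p,z-.003],velocity=.03,f_stop=6); print("hit",hit,robot.current_tool_pos()[2]-z)
    robot.pause(.2); fingers.gripper_to(rel); robot.pause(.2)
    robot.line_to([*p,up],velocity=.25); print("t",robot.current_time_s())
RT=np.array([.6045,-.0346]); RA=7.1
RY=np.array([-np.sin(np.radians(RA)),np.cos(np.radians(RA))])
E
python3 - <<'E'
from h import *
print(robot.tip_reach)
pick([.3698,.2655],191.3,.019)
place(RT-.155*RY,187.1,.019,.8)
E
```

```text
0.017
gap mm 43.30869426503944 F 51.543906927108765
lifted gap 43.059410393634714 t 11.0917
hit True 0.0011062471604697845
t 16.1
```

```bash
python3 - <<'E'
from h import *
pick([.4447,.0836],189.9,.024)
place(RT+.155*RY,187.1,.024,.8)
pick([.4443,-.103],63.7,.021)
place(RT,97.1,.053,1.0)
robot.move_to([.5,-.05,.3],[180,0,90])
im,cal=snap("wrist","w5"); 
for n,q,z in(("switch",RT,.032),("drive",RT-.155*RY,0)):
    try: q,s=fit(n,im,cal,q,z0=z); print(n,q[:2].round(4),np.degrees(q[2]).round(1),round(s,3))
    except Exception as e: print(n,repr(e))
q,s=fit("hub",im,cal,[.379,-.261]); print(q,s)
E
```

```text
gap mm 44.289039184043126 F 53.12290549278259
lifted gap 43.80120000221114 t 19.7833
hit True 0.0009983687267257624
t 23.4917
gap mm 64.42692497730525 F 56.68694078922272
lifted gap 64.32571474241999 t 27.2083
hit True 0.0015536050911612725
t 30.725
switch [ 0.6102 -0.0065] 0.6 0.482
drive [ 0.6586 -0.2194] 98.9 0.371
[ 0.35826998 -0.25336918  0.01205404] 0.5128143279261894
```

View pics/w5.png

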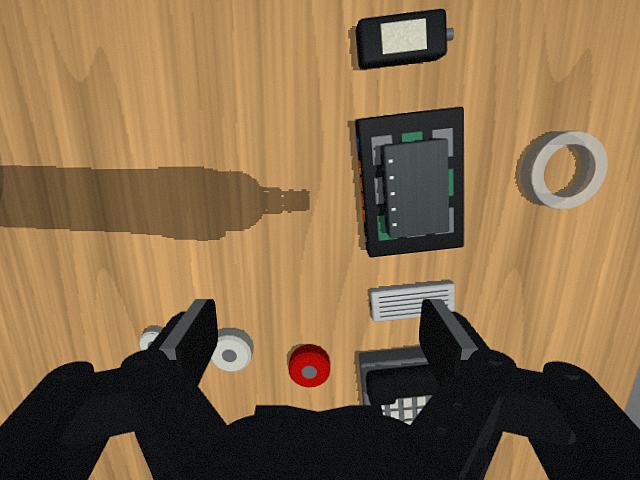

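The picture shows the adapter (402,37), the switch on the router (415,187) and the drive (412,300) all in place. The hub (231,350) is next.

```bash
python3 - <<'E'
from h import *
pick([.379,-.261],60,.021)
place(RT,97.1,.079,.95,up=.22)
robot.move_to([.47,.02,.33],[180,0,90])
im,cal=snap("wrist","w6"); o=cv2.resize(im,None,fx=2,fy=2)
a=np.radians(RA)
for n,q,z in(("router",RT,0),("switch",RT,.032),("hub",RT,.058),("drive",RT-.155*RY,0),("adapter",RT+.155*RY,0)):
    for p in hull(n,[*q,a],cal,z): cv2.polylines(o,[((p+.5)*2).astype(int)],True,(0,255,255),1)
cv2.imwrite("pics/o6.png",o[80:680,480:1240])
print(robot.current_time_s())
E
```

```text
gap mm 55.50928754308547 F 53.17256311769597
lifted gap 55.11418789811198 t 34.8417
hit True 0.0014228039975700824
t 38.8167
39.625
```

View pics/o6.png

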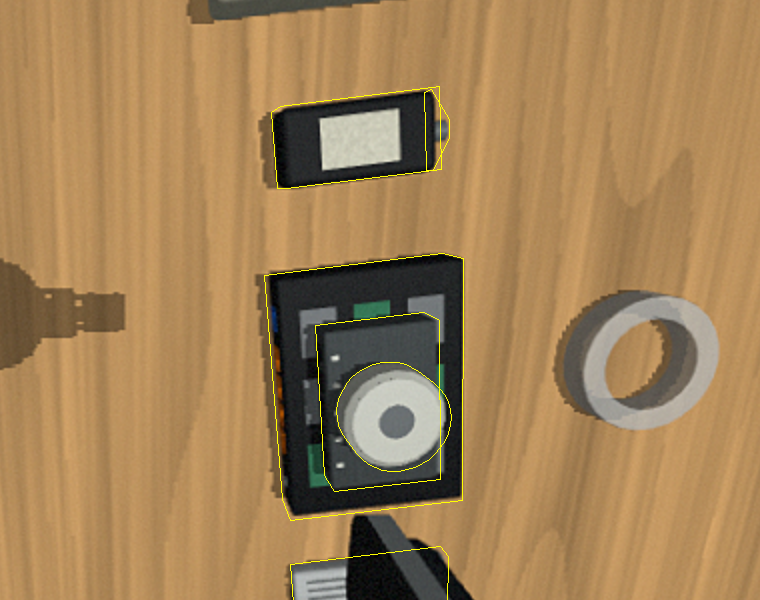

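```bash
python3 -c "
from station import workorder
print(workorder.close_job())"
```

```text
the job is handed in; nothing more can be done
None
```

I handed in the job at about 40 s of the 102 s. The switch is on the router and the hub on the switch, with the drive and adapter in their gaps. In the last picture the placed things lay within a few mm of their targets (the drive was partly hidden by a finger), but the judging result wasn't shown.

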